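Pack the supplies box and set out the soap station on the laundrette counter

ROBOT

A 7-joint arm with a two-finger parallel gripper is mounted at the origin on the work surface. World frame = base frame: x ahead of the robot, y to its left, z up, the work surface at z = 0. Lengths are in m, angles in rad, forces in N, time in s.
With the tool pointing down it reaches from about 0.35 to 0.9 m from the base axis. Payload 8.1 kg.
Tool frame: the origin (TCP) lies between the finger pads; the fingertips stand 22 mm ahead of it and the grasp point (between the pads) lies 3 mm ahead of it (arm.tip_reach is the distance from the TCP to the fingertips, in m); z points along the fingers, y is the line along which they close (so a half turn about z gives the same grasp; the last joint's range is limited). The gripper opens to 92 mm and grips with 3 to 60 N. Pads are 19 mm wide; open, the fingers measure 130 mm over their backs; the gripper's body (75 mm by 190 mm) begins 47 mm behind the grasp point.
Start: joints at [-1.321, 0.434, 0.025, 1.573, -0.012, 1.134, -0.075], TCP at [0.216, 0.587, 0.213] pointing down, gripper open.
Joint ranges: [-2.62, 2.62], [-0.44, 2.09], [-1.27, 1.32], [0.08, 2.57], [-1.32, 4.46], [0.12, 2], [-2.74, 2.74]. Speed limits (rad/s): [2.22, 2.22, 3.01, 3.01, 3.14, 3.14, 3.14].

INTERFACE

Orientations are given as a rotation vector (axis times angle).
In Python, from cell import telemetry, vision, job, arm gives the robot as it stands. The module is installed in compiled form; this text tells all that it offers.
- The arm moves only by the shell command python3 -m creep 'ROWS' [FORCE]. ROWS is text: rows parted by semicolons, each of 7 numbers parted by spaces: the finger opening in cm, from 0 to 9.18, then the shift along the tool's x, y, z in cm, then the turn, a rotation vector about the tool's x, y, z in degrees. A call has 1 to 5 rows; each row is the pose to reach, as a shift and turn from the pose commanded when the call began, along the tool's axes at that moment; what a row does not reach only later rows make up. A row lasts 1/8 s, in which the tool goes at most 62.5 mm and 10.7 degrees, less where a joint would pass 70% of its speed; a pose out of reach is approached as far as the arm can. A call with a gripper value outside its range is refused whole. The fingers move at their own pace and stop on an object; FORCE is the grip in N (left out, the last holds). Time passes only in rows, so rows that repeat a pose let the fingers close. It gives the time, the measured TCP pose, the force, the opening and the grip force at its end, in the units of the state.
- telemetry.observe(): the state, without advancing time (a new reading comes with each control period).
- vision.get_image(name): name is "side" or "top" or "wrist"; returns the picture (480x640x3 uint8, red, green, blue); there is no depth.
- vision.camera_info(name): a dict with "fov_y" (degrees; the focal length in pixels is half the picture's height over the tangent of half this angle, whatever the lens; pixels are square), "cx", "cy" (the principal point, pixels), "dist_coeffs" ([k1, k2, p1, p2, k3] as OpenCV has them; the pictures are not rectified), "extrinsics" (4x4, takes a point from camera to world coordinates). Camera axes: x right, y down, z forward; pixel columns grow to the right and rows downward; lengths in m; the calibration is good to about 2 mm. A picture is of the moment at which its call begins: read the wrist's pose just before it. camera_info takes no time and is no camera call; for the wrist camera it gives the pose at the moment of the call.
- job.sign_off(): hands the job in; it is judged then, once.
The state is a dict: "clock": time; "joints": joint angles; "dq": joint speeds; "joint_efforts": joint torques, N m; "position": TCP position; "ee_rot": TCP orientation; "force": force on the tool from outside, world axes, zero at the start; "ft_torque": the same for the moment, N m; "width": opening from 0.0 (shut) to 1.0 (fully open); "gripper_force": force on a finger pad.
Only numpy, scipy, OpenCV 4.12 (cv2) and the standard library are available. Lean on these libraries where they do the work, as an engineer would, in place of code of your own. Each camera call takes 0.05 s, during which the arm holds its last target. There are 200 camera calls.

TASK

Put the soap carton in the compartment of the grey supplies box that is nearer the potted plant and the flat tin in the other compartment, both lying flat, and close the box with its lid, fully seated. Stand the detergent bottle midway in the gap between the box and the potted plant, and stand the dosing cup, mouth up, on the counter directly in front of the bottle (on the robot's side), leaving about 3 cm clear between cup and bottle. Leave the plant and the notice stand where they are.

Things in the scene. Friction and masses are not known exactly. Their poses are not given: they have to be found in the camera images.
- box: grey open box, fixed, 120 (x) x 175 (y) x 48 mm high, walls and floor 5 mm. A divider 5 mm thick, 20 mm above the inner floor, makes two compartments, each 110 (x) x 80 (y) mm inside, centred at y = +42.5 and -42.5 mm. Origin at the centre of its underside; x points away from the robot. The plant stands about 260 mm from it, beyond its +y or -y end (varies), the stand beyond the other.
- lid: loose grey lid lying right side up: plate 126 (x) x 181 (y) x 5 mm over a plug 98 x 153 x 6 mm that drops into the box with 6 mm play all round until the plate rests on the rim. Black grip bar in the middle on top: 16 mm thick (x), 60 long (y), 26 high, its top 37 mm above the origin. Origin at the centre of the plug's underside, 42 mm above the box's origin when seated. 140 g.
- soap: soap carton, brown cardboard block with a paper band, 40 (x) x 60 (y) x 30 mm high, origin at the centre of its underside, z up; about 100 g.
- tin: flat round closed metal tin with a dark steel lid, 50 mm diameter (its lower 21 mm is 48 mm), 30 mm high, origin at the centre of its underside, z up; about 90 g.
- bottle: white round detergent bottle standing upright, body 54 mm diameter up to 75 mm, tapering to a grey cylindrical cap 36 mm in diameter from 93 to 130 mm height (its top). It can be carried by the cap. Origin at the centre of its underside, z up; about 250 g.
- cup: small open white dosing cup standing mouth up, 46 mm diameter at the rim, 40 mm at the foot, 45 mm high, wall 3 mm, origin at the centre of its underside, z up; 30 g.
- plant: potted plant with blue flowers, terracotta pot 90 mm wide at its 78 mm high rim, foliage to 136 mm and no wider than the pot, origin at the centre of its underside. Leave it where it is.
- stand: blank white notice panel 85 mm wide on a wooden foot 60 x 90 mm, 127 mm high, origin at the centre of its underside. Leave it where it is.
There are look-alikes about, which are no part of the job. What is meant by the tin is not blue, green or pink, and is the larger of those in its own colour.

How it is judged:
At the end, for the whole second after the job is handed in: Soap flat on the box floor on the plant's side, tin in the other half; lid seated (within 10 mm, level). Bottle upright between, 127 to 178 mm from the box centre, within about 30 mm of the line; cup upright in front, centres 60 to 100 mm apart. All at rest (((y of plant in the frame of box between 0.1 and 0.5 m and y of soap in the frame of box between 0.015 and 0.07 m and y of tin in the frame of box between -0.07 and -0.015 m and y of bottle in the frame of box between 0.127 and 0.178 m and y of cup in the frame of box between 0.11 and 0.19 m) or (y of plant in the frame of box between -0.5 and -0.1 m and y of soap in the frame of box between -0.07 and -0.015 m and y of tin in the frame of box between 0.015 and 0.07 m and y of bottle in the frame of box between -0.178 and -0.127 m and y of cup in the frame of box between -0.19 and -0.11 m)) and x of soap in the frame of box between -0.045 and 0.045 m and z of soap in the frame of box between 0.002 and 0.01 m and angle between each of soap, tin's own z axis and vertical below 0.12 rad and x of tin in the frame of box between -0.045 and 0.045 m and z of tin in the frame of box between 0.002 and 0.01 m and x of lid in the frame of box between -0.01 and 0.01 m and y of lid in the frame of box between -0.01 and 0.01 m and z of lid in the frame of box between 0.038 and 0.0455 m and angle between lid's own z axis and vertical below 0.035 rad and angle between the x axis of lid and the x axis of box, either way round below 0.15 rad and x of bottle in the frame of box between -0.025 and 0.035 m and height (world z) of bottle between -0.005 and 0.006 m and angle between each of bottle, cup's own z axis and vertical below 0.1 rad and x of cup in the frame of box between -0.14 and -0.03 m and horizontal distance between cup and bottle between 0.06 and 0.1 m and height (world z) of cup between -0.005 and 0.006 m and linear speed of each of soap, tin, lid, bottle, cup below 0.02 m/s); the robot touches nothing.
It fails at once if the potted plant was moved more than 25 mm (distance of plant from where it was at the start of the episode above 0.025 m).
It fails at once if the notice stand was moved more than 25 mm (distance of stand from where it was at the start of the episode above 0.025 m).
It also fails if it takes over 122 s, if anything falls off the work surface, if the arm or the gripper's body presses on something with over 40 N, if the wrist force passes 120 N, or if a joint passes its speed limit or range.

## Working session

There is one attempt and no reset: what is moved stays moved. The work goes in short steps, Python scripts to look and compute and a shell command to move; the robot and the scene stay as the last step left them, time stands still between calls to the robot, and variables do not carry over. Pictures are saved under pics/ and viewed, at most 17 in all, crops included, and the job is handed in when it is done.

```bash
mkdir -p pics
python3 - <<'E'
from cell import telemetry, vision, job, arm
import cv2,numpy as np
np.set_printoptions(precision=4,suppress=True)
print(telemetry.observe())
for n in ("top","side","wrist"):
    i=vision.camera_info(n);print(n,i)
    cv2.imwrite(f"pics/{n}0.png",vision.get_image(n)[:,:,::-1])
E
```

```text
{'clock': 0.0, 'joints': array([-1.3206,  0.4352,  0.025 ,  1.5741, -0.0116,  1.134 , -0.0751]), 'dq': array([-0.0009, -0.0003,  0.0011, -0.0008, -0.0001, -0.0011,  0.0006]), 'joint_efforts': array([ -0.0007, -66.7837,   0.9847, -31.4477,  -0.0606,   0.0423,
         0.0001]), 'position': array([0.2158, 0.586 , 0.2126]), 'ee_rot': array([-0.5514, -3.0927,  0.0025]), 'force': array([-0.2128,  0.0003, -0.022 ]), 'ft_torque': array([-0.0132, -0.0021,  0.0097]), 'gripper_force': 0.0, 'width': 1.0049388573204066}
top {'fov_y': 50.095289021841744, 'cx': 323.12864931389066, 'cy': 239.130808879347, 'dist_coeffs': array([-0.0891,  0.    ,  0.    ,  0.    ,  0.    ]), 'extrinsics': array([[ 0.0206, -0.9876,  0.1554,  0.3626],
       [-0.9998, -0.0212, -0.002 ,  0.0163],
       [ 0.0053, -0.1553, -0.9878,  1.1222],
       [ 0.    ,  0.    ,  0.    ,  1.    ]])}
side {'fov_y': 56.834596740717444, 'cx': 322.5004134676008, 'cy': 237.0753759318835, 'dist_coeffs': array([0.0124, 0.    , 0.    , 0.    , 0.    ]), 'extrinsics': array([[ 0.8933, -0.2812,  0.3506,  0.272 ],
       [-0.4495, -0.5604,  0.6957, -0.5501],
       [ 0.0009, -0.7791, -0.627 ,  0.5094],
       [ 0.    ,  0.    ,  0.    ,  1.    ]])}
wrist {'fov_y': 67.13609673616358, 'cx': 321.4126155798378, 'cy': 238.18118165267936, 'dist_coeffs': array([-0.0444,  0.    ,  0.    ,  0.    ,  0.    ]), 'extrinsics': array([[ 0.3453,  0.905 ,  0.2485,  0.1487],
       [ 0.9385, -0.3323, -0.0939,  0.6105],
       [-0.0024,  0.2656, -0.9641,  0.3847],
       [ 0.    ,  0.    ,  0.    ,  1.    ]])}
```

View pics/top0.png

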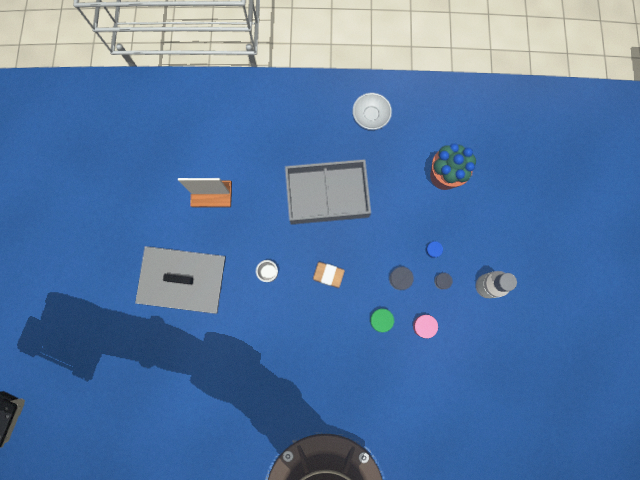

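View pics/side0.png

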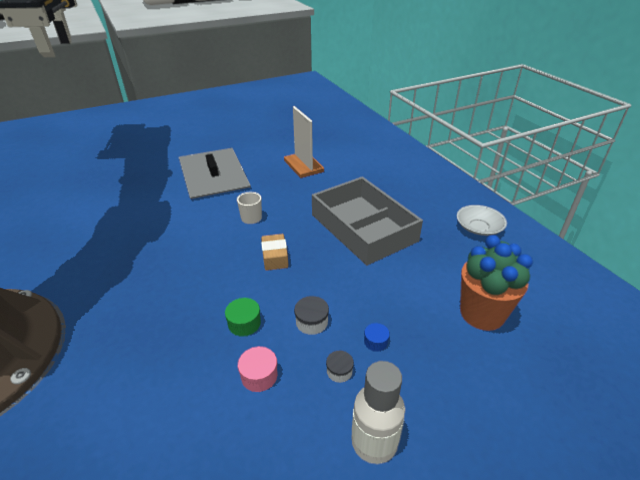

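The top view shows the box at (328,191), with the plant at (453,166), so the plant is on the box's −y side. The stand is at (208,190), lid (180,280), soap (329,274), cup (267,271) and bottle with its cap at (506,283).
Candidates for the tin: large dark (402,278), small dark (443,281), blue (435,249), green (382,320), pink (426,326). By the description it is the large dark one at (402,278). The bowl at (372,111) could be mistaken for the cup, which is at (267,271).

```bash
cat > h.py <<'E'
import cv2,numpy as np
from cell import telemetry, vision
from scipy.spatial.transform import Rotation as R
np.set_printoptions(precision=4,suppress=True)
def K(i):
    f=240/np.tan(np.radians(i["fov_y"]/2)); return np.array([[f,0,i["cx"]],[0,f,i["cy"]],[0,0,1]])
def plane(i,px,z):
    p=cv2.undistortPoints(np.float64(px).reshape(-1,1,2),K(i),i["dist_coeffs"]).reshape(-1,2)
    E=i["extrinsics"]; d=np.c_[p,np.ones(len(p))]@E[:3,:3].T; o=E[:3,3]
    return (o+d*((z-o[2])/d[:,2])[:,None])[:,:2]
def project(i,P):
    E=np.linalg.inv(i["extrinsics"])
    return cv2.projectPoints(np.float64(P).reshape(-1,1,3),cv2.Rodrigues(E[:3,:3])[0],E[:3,3],K(i),i["dist_coeffs"])[0].reshape(-1,2)
def grab(n,f=None):
    i=vision.camera_info(n); im=np.ascontiguousarray(vision.get_image(n)[:,:,::-1])
    if f: cv2.imwrite("pics/"+f,im)
    return i,im
def blobs(im,lo,hi,roi,amin=30):
    h=cv2.cvtColor(im,cv2.COLOR_BGR2HSV); m=cv2.inRange(h,lo,hi); k=np.zeros_like(m)
    x0,y0,x1,y1=roi; k[y0:y1,x0:x1]=m[y0:y1,x0:x1]
    c=cv2.findContours(k,cv2.RETR_EXTERNAL,cv2.CHAIN_APPROX_NONE)[0]
    return sorted([q for q in c if cv2.contourArea(q)>amin],key=cv2.contourArea,reverse=True)
def rect(i,c,z): return cv2.minAreaRect(np.float32(plane(i,c.reshape(-1,2),z)*1000))
def yaw():
    "direction angles of tool x and y axes in world, deg"
    s=telemetry.observe(); M=R.from_rotvec(s["ee_rot"]).as_matrix(); return s["position"],M
def rows(target,ydir,pos=None,M=None):
    """shift (cm, tool axes) and turn (deg, about tool axes) to target xyz, tool down, with tool y along angle ydir(deg) mod 180"""
    if M is None: pos,M=yaw()
    best=None
    for a in (ydir,ydir+180):
        y=np.array([np.cos(np.radians(a)),np.sin(np.radians(a)),0]); z=np.array([0,0,-1.]); x=np.cross(y,z)
        t=np.degrees((R.from_matrix(M).inv()*R.from_matrix(np.c_[x,y,z])).as_rotvec())
        if best is None or np.linalg.norm(t)<np.linalg.norm(best): best=t
    return (M.T@(np.array(target)-pos))*100,best
E
python3 - <<'E'
from h import *
i=vision.camera_info("top"); im=cv2.imread("pics/top0.png")
G=((0,0,60),(179,70,255)); D=((0,0,0),(179,110,90))
NB=lambda roi:None
h=cv2.cvtColor(im,cv2.COLOR_BGR2HSV)
for n,p in dict(table=(250,240),tin=(402,278),tin2=(443,281),lid=(200,262),bar=(178,279),cap=(506,283),cup=(267,263),rim=(287,185),floor=(305,200),soap=(320,270),band=(330,274),shadow=(200,350)).items(): print(n,h[p[1],p[0]])
H=h[:,:,0];S=h[:,:,1]
nb=((H<100)|(H>125)|(S<110)).astype(np.uint8)*255
cs=cv2.findContours(nb[75:345,100:530].copy(),cv2.RETR_EXTERNAL,cv2.CHAIN_APPROX_NONE,offset=(100,75))[0]
for c in cs:
    if cv2.contourArea(c)<60: continue
    m=c.reshape(-1,2).mean(0); 
    print(m.round(), [ (z,np.round(rect(i,c,z)[0],1),np.round(rect(i,c,z)[1],1),round(rect(i,c,z)[2],1)) for z in (0.011,0.03,.048)])
E
```

```text
table [107 165 172]
tin [112  42 115]
tin2 [110  46 111]
lid [ 90   5 162]
bar [110  33  46]
cap [105  13 160]
cup [ 18   9 143]
rim [ 90   3 161]
floor [ 78   8 164]
soap [ 15 104 211]
band [ 70   3 249]
shadow [107 168 117]
[425. 326.] [(0.011, array([ 354.1, -209.2]), array([53.9, 50.1]), 64.5), (0.03, array([ 354.3, -205.3]), array([52.9, 49.2]), 64.5), (0.048, array([ 354.4, -201.7]), array([52.1, 48.4]), 64.5)]
[382. 320.] [(0.011, array([ 364.4, -115.5]), array([51.3, 51.1]), 27.3), (0.03, array([ 364.3, -113.2]), array([50.4, 50.3]), 27.3), (0.048, array([ 364.3, -111.1]), array([49.6, 49.4]), 27.3)]
[443. 281.] [(0.011, array([ 451.9, -249.8]), array([32.7, 37.6]), 1.0), (0.03, array([ 450.4, -245.3]), array([32.1, 37. ]), 1.0), (0.048, array([ 448.9, -240.9]), array([31.6, 36.4]), 1.0)]
[495. 284.] [(0.011, array([ 446.5, -366.6]), array([57.7, 92.6]), 7.0), (0.03, array([ 445.1, -360.1]), array([56.8, 91. ]), 7.0), (0.048, array([ 443.7, -353.9]), array([55.8, 89.5]), 7.0)]
[401. 278.] [(0.011, array([ 455.7, -155.8]), array([47.9, 50.5]), 1.0), (0.03, array([ 454.1, -152.
[... 732 characters left out ...]
), (0.03, array([632.5, 278.2]), array([ 65.5, 121.8]), 1.0), (0.048, array([628. , 273.9]), array([ 64.4, 119.8]), 1.0)]
[327. 191.] [(0.011, array([646.1,   6.7]), array([133.7, 182.6]), 6.3), (0.03, array([641.2,   6.9]), array([131.4, 179.5]), 6.3), (0.048, array([636.7,   7. ]), array([129.2, 176.5]), 6.3)]
[453. 166.] [(0.011, array([ 707.2, -271. ]), array([ 94.6, 114.6]), 50.2), (0.03, array([ 701.3, -266.1]), array([ 92.9, 112.7]), 50.2), (0.048, array([ 695.8, -261.4]), array([ 91.4, 110.8]), 50.2)]
[372. 111.] [(0.011, array([839.1, -91. ]), array([90.9, 89.9]), 0.5), (0.03, array([831. , -89.2]), array([89.3, 88.4]), 0.5), (0.048, array([823.3, -87.4]), array([87.9, 86.9]), 0.5)]
```

Run:
```python
import cv2
im=cv2.imread("pics/top0.png")
cv2.imwrite("pics/crop1.png",cv2.resize(im[230:340,230:430],None,fx=4,fy=4,interpolation=cv2.INTER_CUBIC))
```

```text
(no output)
```

View pics/crop1.png

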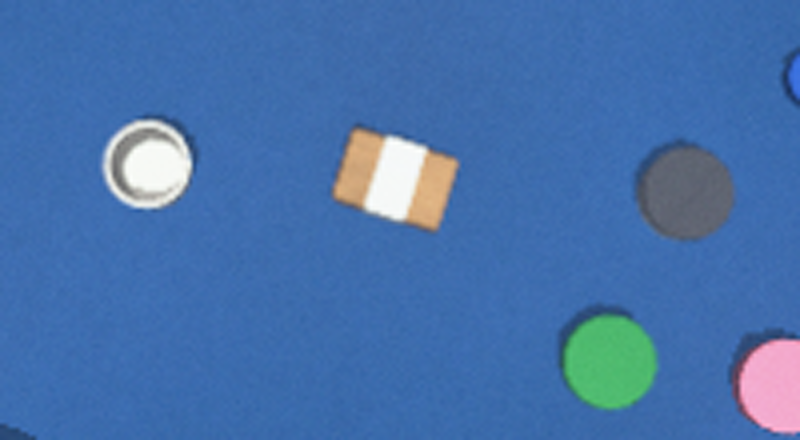

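Crop: the cup is clearly at (267,271), the soap at (329,274) with its paper band, and the large plain dark tin at (402,278). This matches my choice.

Run:
```python
from h import *
i=vision.camera_info("top"); im=cv2.imread("pics/top0.png")
print(rows((.46,.001,.15),-17.1), yaw()[1])
print("cap",plane(i,[(506,283)],.13),"plant",plane(i,[(453,160)],.1))
# bar
for c in blobs(im,(0,0,0),(179,90,80),(150,255,215,305)): print("bar",rect(i,c,.037))
```

```text
(array([-43.1274, -46.4632,   6.3472]), array([-0.0468,  0.0583, 86.8844])) [[-0.9384  0.3456 -0.0003]
 [ 0.3456  0.9384 -0.0012]
 [-0.0002 -0.0012 -1.    ]]
cap [[ 0.4395 -0.3453]] plant [[ 0.6962 -0.253 ]]
bar ((442.0776672363281, 321.3427734375), (63.69197082519531, 16.835752487182617), 83.94088745117188)
```

```bash
python3 -m creep '9 -4.3 -4.6 0 0 0 10; 9 -8.6 -9.3 0 0 0 20; 9 -13 -14 1 0 0 30; 9 -17.2 -18.6 2 0 0 40; 9 -21.5 -23.2 2 0 0 50'
python3 - <<'E'
from h import *
print(rows((.46,.001,.15),-17.1),telemetry.observe()["clock"])
E
```

```text
clock: 0.78
position: [0.3356, 0.2971, 0.1929]
ee_rot: [-1.814, -2.565, 0.001]
force: [1.4, 0.1, 0.9]
width: 0.982
gripper_force: 0.0
(array([-32.0641,   1.8658,   4.3025]), array([-0.0331,  0.0295, 36.5581])) 0.775
```

```bash
python3 -m creep '9 -6 0.4 1 0 0 9; 9 -12 0.8 2 0 0 18; 9 -18 1.2 3 0 0 27; 9 -24 1.6 4 0 0 36.5; 9 -30 1.9 4.3 0 0 36.5'; python3 -m creep '9 -2 0 0 0 0 0; 9 -2 0 0 0 0 0'
python3 - <<'E'
from h import *
i,im=grab("wrist","w1.png")
print(rows((.46,.001,.028),-17.1),telemetry.observe()["position"])
print(project(i,[(.46,.001,.03),(.454,-.153,.03)]))
E
```

```text
clock: 1.4
position: [0.4551, 0.0219, 0.1501]
ee_rot: [-2.522, -1.873, 0.0]
force: [0.8, 0.8, -0.4]
width: 0.977
gripper_force: 0.0
clock: 1.65
position: [0.4482, 0.0034, 0.1503]
ee_rot: [-2.523, -1.871, 0.001]
force: [0.0, 0.5, 0.3]
width: 0.978
gripper_force: 0.0
(array([-0.0641,  1.2266, 12.2394]), array([-0.0469, -0.0298,  0.3695])) [0.4485 0.0051 0.1504]
[[336.0697 225.3558]
 [375.2995 378.5654]]
```

View pics/w1.png

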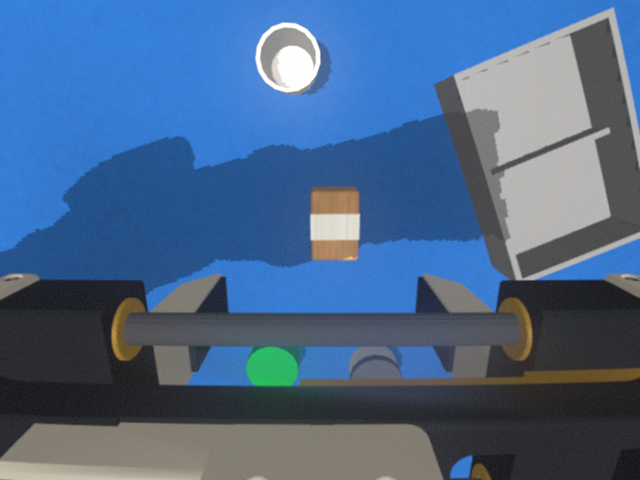

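Wrist view: soap at (335,222), within 3 px of my prediction of (336,225). The box's near rim corners are at about (513,280) and (437,84).

```bash
python3 - <<'E'
from h import *
i=vision.camera_info("wrist"); print(plane(i,[(513,280),(437,84),(612,10)],.048))
E
python3 -m creep '9 0 1.2 4 0 0 0; 9 0 1.2 8 0 0 0; 9 0 1.2 12 0 0 0; 9 0 1.2 12.2 0 0 0; 9 0 1.2 12.2 0 0 0'
python3 -m creep '2.5 0 0 0 0 0 0; 2.5 0 0 0 0 0 0; 2.5 0 0 0 0 0 0; 2.5 0 0 0 0 0 0; 2.5 0 0 0 0 0 0' 15
```

```text
[[ 0.5879 -0.0792]
 [ 0.5585  0.0858]
 [ 0.6894  0.1007]]
clock: 2.33
position: [0.461, 0.002, 0.0294]
ee_rot: [-2.519, -1.877, -0.001]
force: [-0.3, 1.0, -0.2]
width: 0.979
gripper_force: 0.0
clock: 2.95
position: [0.4606, 0.0009, 0.0285]
ee_rot: [-2.521, -1.875, -0.0]
force: [0.7, 0.7, -0.1]
width: 0.486
gripper_force: 0.0
```

```bash
python3 -m creep '2.5 0 0 0 0 0 0; 2.5 0 0 0 0 0 0; 2.5 0 0 0 0 0 0; 2.5 0 0 0 0 0 0'
python3 -m creep '2.5 0 0 -4 0 0 0; 2.5 0 0 -8 0 0 0; 2.5 0 0 -10 0 0 0; 2.5 0 0 -10 0 0 0'
python3 - <<'E'
from h import *
i=vision.camera_info("top"); im=cv2.imread("pics/top0.png")
h=cv2.cvtColor(im,cv2.COLOR_BGR2HSV)
m=((h[:,:,1]<110)*255).astype(np.uint8)
c=max(cv2.findContours(m[150:235,270:385].copy(),cv2.RETR_EXTERNAL,cv2.CHAIN_APPROX_NONE,offset=(270,150))[0],key=cv2.contourArea).reshape(-1,2)
def line(p,z):
    q=plane(i,p,z); v=cv2.fitLine(np.float32(q),cv2.DIST_HUBER,0,.001,.001).ravel(); return v
far=[p for p in c if 292<p[0]<360 and p[1]<175]; near=[p for p in c if 297<p[0]<364 and p[1]>205]
lf=[p for p in c if p[0]<296 and 172<p[1]<213]; rt=[p for p in c if p[0]>360 and 168<p[1]<207]
for n,p,z in(("far",far,.048),("near0",near,0),("+y",lf,.048),("-y",rt,.048)):
    v=line(p,z); print(n,len(p),v,np.degrees(np.arctan2(v[1],v[0])))
print(c.min(0),c.max(0))
E
```

```text
clock: 3.45
position: [0.4607, 0.0009, 0.0285]
ee_rot: [-2.521, -1.875, -0.0]
force: [1.0, 0.5, -0.3]
width: 0.276
gripper_force: 0.0
clock: 3.95
position: [0.4617, 0.0012, 0.1297]
ee_rot: [2.52, 1.875, 0.005]
force: [-0.6, -0.5, -0.7]
width: 0.271
gripper_force: 0.0
far 67 [ 0.1087 -0.9941  0.6994  0.0174] -83.76013
near0 66 [ 0.1093 -0.994   0.583  -0.0015] -83.72443
+y 40 [0.9946 0.1039 0.6328 0.0943] 5.966644
-y 38 [ 0.9937  0.1121  0.642  -0.0801] 6.4335103
[285 159] [370 223]
```

Run:
```python
from h import *
i,im=grab("wrist","w2.png")
```

```text
(no output)
```

View pics/w2.png

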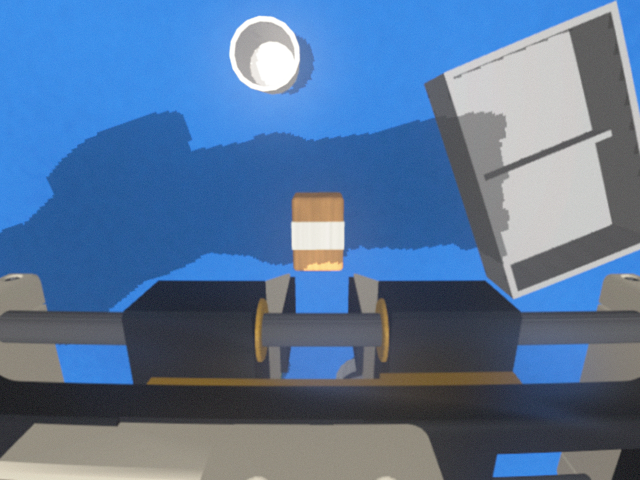

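Run:
```python
from h import *
i=vision.camera_info("wrist"); s=telemetry.observe(); p,M=yaw()
print(s["position"],s["width"],s["gripper_force"],i["extrinsics"])
for d in(0,.003,.022):
  for y in (-.0125,.0,.0125): print(d,y,project(i,[p+M@[0,y,d]]))
print(project(i,[(.46,.001,.03)]), M)
print("soap",plane(i,[(318,192),(318,262)],.03))
```

```text
[0.4609 0.0012 0.1287] 0.2718824790951468 0.0 [[ 0.958  -0.2765 -0.0765  0.4813]
 [-0.2869 -0.9233 -0.2552  0.0691]
 [-0.0001  0.2664 -0.9639  0.3007]
 [ 0.      0.      0.      1.    ]]
0 -0.0125 [[296.7752 282.3614]]
0 0.0 [[321.2279 282.3878]]
0 0.0125 [[345.6837 282.3961]]
0.003 -0.0125 [[297.1589 280.139 ]]
0.003 0.0 [[321.2365 280.1643]]
0.003 0.0125 [[345.3172 280.173 ]]
0.022 -0.0125 [[299.3413 267.5054]]
0.022 0.0 [[321.2857 267.5249]]
0.022 0.0125 [[343.2325 267.5349]]
[[320.2877 233.9322]] [[ 0.2873  0.9579  0.0011]
 [ 0.9579 -0.2873  0.0006]
 [ 0.0009  0.0009 -1.    ]]
soap [[ 0.4677  0.0327]
 [ 0.4517 -0.0205]]
```

Run:
```python
from h import *
from cell import arm
print(arm.tip_reach)
i,im=grab("side","s2.png")
p,M=yaw(); print(project(i,[p+M@[0,0,.022],(.46,.001,.03),(.46,.001,0)]))
cv2.imwrite("pics/s2c.png",cv2.resize(im[100:330,170:370],None,fx=2.5,fy=2.5))
i,im=grab("top","t2.png"); cv2.imwrite("pics/t2c.png",cv2.resize(im[220:330,250:430],None,fx=3,fy=3))
```

```text
0.022
[[272.0854 206.9993]
 [275.0966 244.041 ]
 [276.2405 257.3586]]
```

View pics/s2c.png

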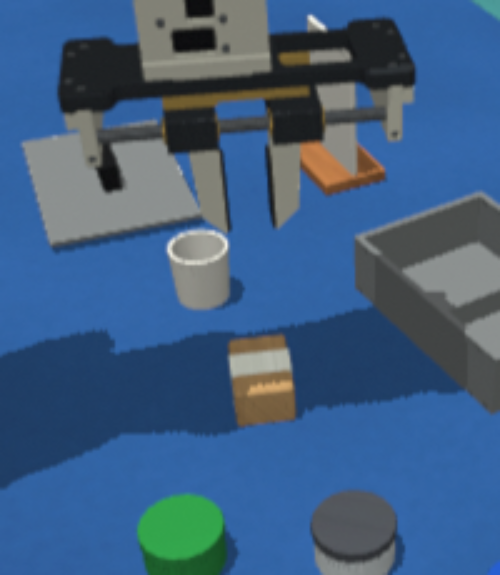

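The side view shows the soap untouched at (275,244), as predicted. The fingertips appear at about (271,191), but I predicted (272,207), so they sit higher than the model says. I'll triangulate them.

Run:
```python
from h import *
a=vision.camera_info("side"); b=vision.camera_info("wrist"); p,M=yaw()
def ray(i,px):
    u=cv2.undistortPoints(np.float64([[px]]),K(i),i["dist_coeffs"]).ravel(); E=i["extrinsics"]
    d=E[:3,:3]@[u[0],u[1],1]; return E[:3,3],d/np.linalg.norm(d)
for s,w in (((262,191),(293,278)),((280,190),(350,278))):
    o1,d1=ray(a,s);o2,d2=ray(b,w)
    t=np.linalg.lstsq(np.c_[d1,-d2],o2-o1,rcond=None)[0]
    q1=o1+t[0]*d1;q2=o2+t[1]*d2
    print("pt",(q1+q2)/2,"miss mm",1000*np.linalg.norm(q1-q2),"tool",M.T@((q1+q2)/2-p))
im=cv2.imread("pics/w2.png"); cv2.imwrite("pics/w2c.png",cv2.resize(im[250:400,220:420],None,fx=4,fy=4))
```

```text
pt [0.4487 0.0097 0.1344] miss mm 0.8911830438976858 tool [ 0.005  -0.0134 -0.0067]
pt [0.4753 0.0013 0.1334] miss mm 0.7160196758908495 tool [ 0.0046  0.0145 -0.0057]
```

View pics/w2c.png

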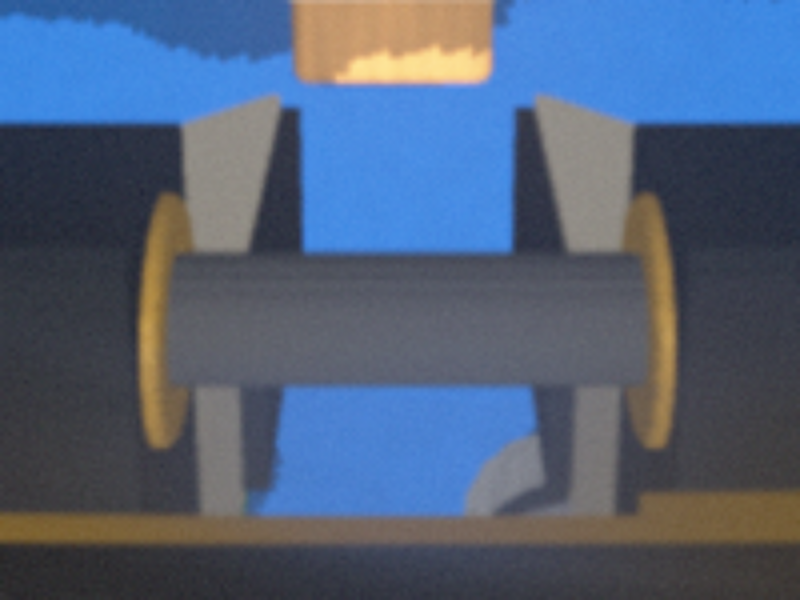

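Crop: the fingertips are clear at about (291,276) and (354,276). The two views meet within 1 mm, which puts the tips about 6 mm behind the reported TCP rather than 22 mm ahead. They passed over the soap, so I'll take tip z ≈ TCP z + 6 mm.

```bash
python3 -m creep '8 0 0 0 0 0 0; 8 0 0 0 0 0 0; 8 0 0 4 0 0 0; 8 0 0 8 0 0 0; 8 0 0 10 0 0 0'
python3 -m creep '8 0 0 1.2 0 0 0; 8 0 0 2.2 0 0 0; 8 0 0 2.2 0 0 0;  8 0 0 2.2 0 0 0'
python3 -m creep '2.5 0 0 0 0 0 0; 2.5 0 0 0 0 0 0; 2.5 0 0 0 0 0 0; 2.5 0 0 0 0 0 0; 2.5 0 0 0 0 0 0' 15
python3 -m creep '2.5 0 0 0 0 0 0; 2.5 0 0 0 0 0 0; 2.5 0 0 0 0 0 0'
```

```text
clock: 4.72
position: [0.4595, 0.0007, 0.0265]
ee_rot: [-2.52, -1.874, 0.004]
force: [0.1, -0.3, -0.0]
width: 0.764
gripper_force: 0.0
clock: 5.22
position: [0.4611, 0.001, 0.007]
ee_rot: [2.52, 1.875, 0.001]
force: [-0.0, -1.2, 0.8]
width: 0.869
gripper_force: 0.0
clock: 5.85
position: [0.4604, 0.001, 0.0065]
ee_rot: [-2.52, -1.875, 0.0]
force: [-1.0, 0.3, 2.1]
width: 0.433
gripper_force: 15.0
clock: 6.22
position: [0.4604, 0.001, 0.0065]
ee_rot: [-2.521, -1.875, 0.0]
force: [-1.6, 0.9, 3.1]
width: 0.435
gripper_force: 15.0
```

Soap is held (40 mm opening, 15 N).

```bash
python3 -m creep '2.5 0 0 -4 0 0 0; 2.5 0 0 -8 0 0 0; 2.5 0 0 -10 0 0 0; 2.5 0 0 -10 0 0 0'
python3 - <<'E'
from h import *
print(telemetry.observe()["gripper_force"],rows((.6459,-.0346,.105),6.24))
E
```

```text
clock: 6.72
position: [0.4618, 0.0011, 0.1075]
ee_rot: [2.52, 1.874, 0.005]
force: [1.4, 0.1, -1.4]
width: 0.433
gripper_force: 15.0
14.99983012676239 (array([ 1.8729, 18.6557,  0.3103]), array([  0.1792,  -0.0608, -22.9447]))
```

```bash
python3 -m creep '2.5 0.5 4.5 0 0 0 -7; 2.5 1 9 0 0 0 -14; 2.5 1.5 13.5 0 0 0 -21; 2.5 1.9 18.7 0 0 0 -23; 2.5 1.9 18.7 0 0 0 -23'
python3 -m creep '2.5 0 0 0 0 0 0; 2.5 0 0 0 0 0 0'
python3 - <<'E'
from h import *
print(telemetry.observe()["gripper_force"],rows((.6459,-.0346,.015),6.24))
i,im=grab("wrist","w3.png")
E
```

```text
clock: 7.35
position: [0.6477, -0.0361, 0.1042]
ee_rot: [2.097, 2.339, -0.001]
force: [-1.2, 0.5, -1.0]
width: 0.438
gripper_force: 15.0
clock: 7.6
position: [0.6439, -0.0343, 0.1058]
ee_rot: [-2.095, -2.339, 0.001]
force: [0.5, -0.5, -0.9]
width: 0.434
gripper_force: 15.0
14.999650418758392 (array([-0.0604,  0.2112,  9.0754]), array([-0.0929, -0.0386,  0.0424]))
```

View pics/w3.png

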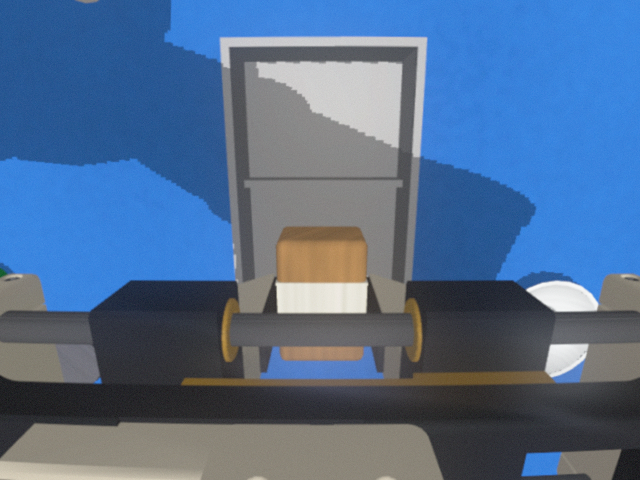

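Wrist view: soap held square to the box, with its front top edge at v=227 and u 277–367. The divider is at v=182 and the +y rim at v=40.

Run:
```python
from h import *
i=vision.camera_info("wrist"); a=np.radians(6.24);c=np.array([.6413,.0076]);B=np.array([[np.cos(a),np.sin(a)],[-np.sin(a),np.cos(a)]])
f=lambda px,z:(B@(plane(i,px,z)-c).T).T
print("soap front",f([(277,229),(367,229)],.1285)); print("rim +y corners outer",f([(221,39),(426,39)],.048)); print("divider",f([(245,181),(403,181)],.025))
print(B@(telemetry.observe()["position"][:2]-c))
```

```text
soap front [[-0.0209 -0.0082]
 [ 0.0175 -0.0081]]
rim +y corners outer [[-0.0607  0.0857]
 [ 0.0586  0.0858]]
divider [[-0.0555  0.0005]
 [ 0.0548  0.0007]]
[-0.0017 -0.0419]
```

```bash
python3 -m creep '2.5 -0.4 0.2 0 0 0 0; 2.5 -0.4 0.2 3 0 0 0; 2.5 -0.4 0.2 6 0 0 0; 2.5 -0.4 0.2 8.5 0 0 0; 2.5 -0.4 0.2 8.5 0 0 0'
python3 -m creep '2.5 0 0 0.7 0 0 0; 2.5 0 0 0.7 0 0 0; 5.2 0 0 0.7 0 0 0; 5.2 0 0 0.7 0 0 0; 5.2 0 0 0.7 0 0 0'
python3 -m creep '5.2 0 0 -3 0 0 0; 5.2 0 0 -7 0 0 0; 5.2 0 0 -10 0 0 0; 5.2 0 0 -10 0 0 0; 5.2 0 0 -10 0 0 0'
python3 - <<'E'
from h import *
i=vision.camera_info("top");im=cv2.imread("pics/t2.png")
print(rows((.455,-.153,.105),6.24))
E
```

```text
clock: 8.28
position: [0.6461, -0.0383, 0.02]
ee_rot: [-2.095, -2.338, 0.003]
force: [-0.1, -0.1, -1.5]
width: 0.431
gripper_force: 15.0
clock: 8.9
position: [0.6479, -0.0384, 0.0149]
ee_rot: [2.096, 2.34, 0.001]
force: [-0.7, 0.1, 0.7]
width: 0.564
gripper_force: 0.0
clock: 9.52
position: [0.6473, -0.0382, 0.1141]
ee_rot: [-2.096, -2.34, 0.0]
force: [-0.6, 0.3, -0.7]
width: 0.563
gripper_force: 0.0
(array([ -9.3015, -20.367 ,   0.9123]), array([-0.0284, -0.0179,  0.0504]))
```

```bash
python3 -m creep '8 -2.3 -5 0 0 0 0; 8 -4.6 -10 0 0 0 0; 8 -6.9 -15 0 0 0 0; 8 -9.3 -20.3 0 0 0 0; 8 -9.3 -20.3 0 0 0 0'
python3 -m creep '8 0 0 0 0 0 0; 8 0 0 0 0 0 0'
python3 - <<'E'
from h import *
print(rows((.455,-.153,.008),6.24))
i,im=grab("wrist","w4.png")
print(project(i,[(.455,-.153,.03)]))
i,im=grab("top","t4.png")
cv2.imwrite("pics/t4c.png",np.vstack([cv2.resize(im[140:240,260:480],None,fx=2.5,fy=2.5),cv2.resize(cv2.imread("pics/w4.png")[180:400,60:610],(550,220))]))
E
```

```text
clock: 10.15
position: [0.4511, -0.1551, 0.1136]
ee_rot: [-2.101, -2.331, 0.003]
force: [1.7, 0.7, 0.4]
width: 0.873
gripper_force: 0.0
clock: 10.4
position: [0.457, -0.1523, 0.1141]
ee_rot: [-2.094, -2.342, 0.0]
force: [-0.7, -0.6, -1.3]
width: 0.871
gripper_force: 0.0
(array([-0.0466, -0.2073, 10.614 ]), array([-0.0082,  0.0019,  0.14  ]))
[[318.9974 238.9996]]
```

View pics/t4c.png

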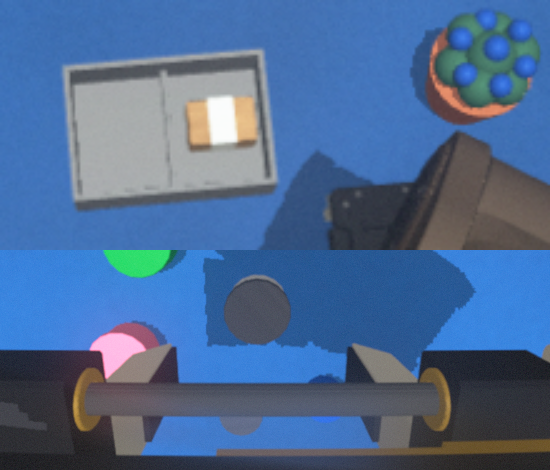

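The soap lies flat in the −y compartment, with its paper band at about (349,188) in the top view. In the wrist view the tin is at (317,241), against a prediction of (319,239).

```bash
python3 -m creep '8 0 -0.2 4 0 0 0; 8 0 -0.2 8 0 0 0; 8 0 -0.2 10.7 0 0 0; 8 0 -0.2 10.7 0 0 0'
python3 -m creep '3.5 0 0 0 0 0 0; 3.5 0 0 0 0 0 0; 3.5 0 0 0 0 0 0; 3.5 0 0 0 0 0 0; 3.5 0 0 0 0 0 0' 15
python3 -m creep '3.5 0 0 0 0 0 0; 3.5 0 0 -3 0 0 0; 3.5 0 0 -7 0 0 0; 3.5 0 0 -10 0 0 0; 3.5 0 0 -10 0 0 0'
python3 - <<'E'
from h import *
print(rows((.6367,.0498,.105),6.24))
E
```

```text
clock: 11.0
position: [0.453, -0.1527, 0.0059]
ee_rot: [-2.094, -2.338, 0.003]
force: [-0.7, -0.3, 1.2]
width: 0.871
gripper_force: 0.0
clock: 11.62
position: [0.4545, -0.1533, 0.0081]
ee_rot: [2.096, 2.339, 0.001]
force: [-1.1, 2.1, 7.3]
width: 0.538
gripper_force: 15.0
clock: 12.25
position: [0.4555, -0.1536, 0.1094]
ee_rot: [2.094, 2.338, 0.004]
force: [0.7, 0.8, -0.6]
width: 0.543
gripper_force: 15.0
(array([18.2276, 20.2434,  0.5087]), array([0.2383, 0.0427, 0.0557]))
```

```bash
python3 -m creep '3.5 4.5 5 0 0 0 0; 3.5 9 10 0 0 0 0; 3.5 13.5 15 0 0 0 0; 3.5 18.2 20.2 0 0 0 0; 3.5 18.2 20.2 0 0 0 0'
python3 -m creep '3.5 0 0 0 0 0 0; 3.5 0 0 0 0 0 0'
python3 - <<'E'
from h import *
print(rows((.6367,.0498,.0145),6.24),telemetry.observe()["gripper_force"])
E
```

```text
clock: 12.88
position: [0.6361, 0.0546, 0.1054]
ee_rot: [-2.089, -2.344, -0.0]
force: [-0.5, -0.7, -1.3]
width: 0.534
gripper_force: 15.0
clock: 13.12
position: [0.6337, 0.0481, 0.1065]
ee_rot: [-2.098, -2.338, 0.003]
force: [0.5, 0.4, -1.3]
width: 0.539
gripper_force: 15.0
(array([0.1441, 0.3393, 9.203 ]), array([-0.1169,  0.0432, -0.0453])) 14.999765753746033
```

```bash
python3 -m creep '3.5 0 0.2 0 0 0 0; 3.5 0 0.2 3 0 0 0; 3.5 0 0.2 6 0 0 0; 3.5 0 0.2 8.6 0 0 0; 3.5 0 0.2 8.6 0 0 0'
python3 -m creep '3.5 0 0 0.6 0 0 0; 3.5 0 0 0.6 0 0 0; 6 0 0 0.6 0 0 0; 6 0 0 0.6 0 0 0; 6 0 0 0.6 0 0 0'
python3 -m creep '6 0 0 -3 0 0 0; 6 0 0 -7 0 0 0; 6 0 0 -10 0 0 0; 6 0 0 -10 0 0 0; 6 0 0 -10 0 0 0'
python3 - <<'E'
from h import *
print(rows((.4425,.323,.115),-5.9))
E
```

```text
clock: 13.75
position: [0.6351, 0.0489, 0.02]
ee_rot: [-2.096, -2.337, 0.004]
force: [-0.1, -0.1, -0.6]
width: 0.538
gripper_force: 15.0
clock: 14.38
position: [0.6371, 0.05, 0.0158]
ee_rot: [2.096, 2.34, 0.001]
force: [0.6, 0.2, -0.2]
width: 0.655
gripper_force: 0.0
clock: 15.0
position: [0.6365, 0.0501, 0.115]
ee_rot: [-2.096, -2.34, 0.0]
force: [-0.4, 0.1, 0.3]
width: 0.651
gripper_force: 0.0
(array([ 29.252 , -16.2921,   0.0187]), array([-0.0329, -0.0103, 12.1935]))
```

```bash
python3 -m creep '6 5 -3 0 0 0 3; 6 11 -6 0 0 0 6; 6 17 -9.5 0 0 0 9; 6 22.5 -12.5 0 0 0 12; 6 28 -15.6 0 0 0 12'
python3 -m creep '6 1.3 -0.7 0 0 0 0.2; 6 1.3 -0.7 0 0 0 0.2; 6 1.3 -0.7 0 0 0 0.2'
python3 - <<'E'
from h import *
i,im=grab("wrist","w5.png"); print(rows((.4425,.323,.010),-5.9))
for c in blobs(im,(0,0,0),(179,120,70),(240,150,400,272)): print("bar",rect(i,c,.037),cv2.boundingRect(c))
print(project(i,[(.4425,.323,.037)]))
cv2.imwrite("pics/w5c.png",cv2.resize(im[100:400],(640,300)))
E
```

```text
clock: 15.62
position: [0.4564, 0.3023, 0.1144]
ee_rot: [2.33, 2.107, -0.003]
force: [-0.1, 1.3, -0.3]
width: 0.652
gripper_force: 0.0
clock: 16.0
position: [0.4538, 0.3128, 0.1152]
ee_rot: [2.335, 2.1, -0.001]
force: [0.2, -1.9, -0.6]
width: 0.653
gripper_force: 0.0
(array([ 0.919 , -1.2502, 10.5299]), array([ 0.0243,  0.0577, -0.1979]))
bar ((442.43939208984375, 325.1578063964844), (61.35641860961914, 15.747842788696289), 84.0968246459961) (292, 182, 24, 85)
[[304.3296 228.2367]]
```

View pics/w5c.png

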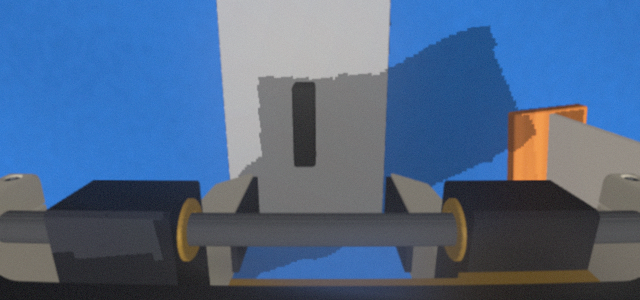

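The lid's bar is at (304,224) in the wrist view. It measures 61x16 mm and lies at (442,325) mm, which fits the given size.

```bash
python3 -m creep '6 1.1 -1.2 0 0 0 0; 6 1.1 -1.2 4 0 0 0; 6 1.1 -1.2 8 0 0 0; 6 1.1 -1.2 10.5 0 0 0; 6 1.1 -1.2 10.5 0 0 0'
python3 -m creep '0.5 0 0 0 0 0 0; 0.5 0 0 0 0 0 0; 0.5 0 0 0 0 0 0; 0.5 0 0 0 0 0 0; 0.5 0 0 0 0 0 0' 30
python3 -m creep '0.5 0 0 0 0 0 0; 0.5 0 0 0 0 0 0; 0.5 0 0 0 0 0 0'
python3 - <<'E'
from h import *
print(telemetry.observe()["position"])
E
```

```text
clock: 16.68
position: [0.4405, 0.3262, 0.009]
ee_rot: [-2.334, -2.103, 0.006]
force: [-0.7, -0.1, -0.0]
width: 0.656
gripper_force: 0.0
clock: 17.3
position: [0.442, 0.3271, 0.0107]
ee_rot: [-2.333, -2.104, -0.001]
force: [-0.4, -0.0, 3.5]
width: 0.173
gripper_force: 30.0
clock: 17.68
position: [0.442, 0.3271, 0.0107]
ee_rot: [-2.333, -2.104, -0.0]
force: [-1.9, -0.5, 5.5]
width: 0.171
gripper_force: 30.0
[0.442  0.3271 0.0107]
```

```bash
python3 -m creep '0.5 0 0 -3 0 0 0; 0.5 0 0 -6 0 0 0; 0.5 0 0 -9 0 0 0; 0.5 0 0 -10.5 0 0 0; 0.5 0 0 -10.5 0 0 0'
python3 -m creep '0.5 -5 0 0 0 0 -3; 0.5 -11 0 0 0 0 -6; 0.5 -17 0 0 0 0 -9; 0.5 -23 0 0 0 0 -12.1; 0.5 -28 0 0 0 0 -12.1'
python3 - <<'E'
from h import *
print(rows((.6413,.0096,.115),6.24),telemetry.observe()["gripper_force"])
E
```

```text
clock: 18.3
position: [0.4421, 0.3273, 0.1158]
ee_rot: [-2.333, -2.104, -0.002]
force: [-0.2, -1.0, -2.4]
width: 0.174
gripper_force: 30.0
clock: 18.92
position: [0.4116, 0.0462, 0.1145]
ee_rot: [-2.098, -2.338, 0.002]
force: [1.5, -0.5, -0.9]
width: 0.174
gripper_force: 30.0
(array([-6.1101, 22.4418, -0.084 ]), array([-0.0935,  0.0277, -0.0546])) 29.9981626868248
```

```bash
python3 -m creep '0.5 -1.4 5 0 0 0 0; 0.5 -2.8 10 0 0 0 0; 0.5 -4.2 15 0 0 0 0; 0.5 -5.6 20 0 0 0 0; 0.5 -6.1 22.4 0 0 0 0'
python3 -m creep '0.5 0 0 0 0 0 0; 0.5 0 0 0 0 0 0; 0.5 0 0 0 0 0 0'
python3 - <<'E'
from h import *
i,im=grab("wrist","w6.png"); i2,im2=grab("top","t6.png"); i3,im3=grab("side","s6.png")
print(telemetry.observe()["position"],rows((.6413,.0096,.115),6.24))
cv2.imwrite("pics/c6.png",np.vstack([cv2.resize(im[0:340],(640,340)),cv2.resize(im2[110:240,220:470],(500,260)).repeat(1,0) if 0 else cv2.copyMakeBorder(cv2.resize(im3[90:300,260:500],(240,210)),0,0,0,400,0)]))
E
```

```text
clock: 19.55
position: [0.6438, 0.0109, 0.1133]
ee_rot: [-2.099, -2.337, 0.003]
force: [-0.4, 0.1, -1.1]
width: 0.173
gripper_force: 30.0
clock: 19.92
position: [0.6411, 0.0123, 0.1151]
ee_rot: [-2.097, -2.337, 0.001]
force: [-0.5, -0.1, -0.3]
width: 0.172
gripper_force: 30.0
[0.6418 0.0123 0.1157] (array([-0.2605, -0.0797,  0.0674]), array([ 0.0028, -0.0254, -0.0399]))
```

View pics/c6.png

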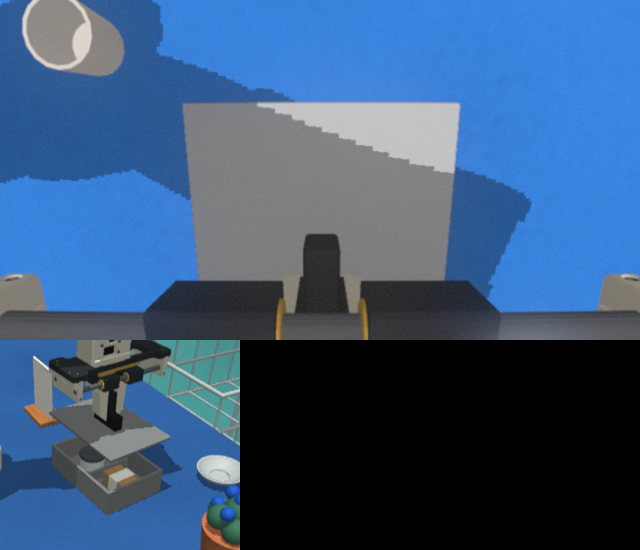

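Lid held level over the box. Its +y plate corners are at (183,103) and (460,103), and the soap and tin are visible inside the box.

Run:
```python
from h import *
i=vision.camera_info("wrist"); a=np.radians(6.24);c=np.array([.6413,.0076]);B=np.array([[np.cos(a),np.sin(a)],[-np.sin(a),np.cos(a)]])
print((B@(plane(i,[(183,102.5),(460,102)],.1155)-c).T).T, telemetry.observe()["position"])
```

```text
[[-0.0618  0.0918]
 [ 0.0636  0.0919]] [0.6418 0.0123 0.1157]
```

```bash
python3 -m creep '0.5 -0.25 -0.1 0 0 0 0; 0.5 -0.25 -0.1 2 0 0 0; 0.5 -0.25 -0.1 4 0 0 0; 0.5 -0.25 -0.1 5 0 0 0; 0.5 -0.25 -0.1 5 0 0 0'
python3 -m creep '0.5 0 0 0.4 0 0 0; 0.5 0 0 0.8 0 0 0; 0.5 0 0 1.1 0 0 0; 0.5 0 0 1.1 0 0 0; 0.5 0 0 1.1 0 0 0'
```

```text
clock: 20.7
position: [0.6409, 0.0093, 0.0646]
ee_rot: [-2.098, -2.337, 0.002]
force: [0.2, 0.4, -1.2]
width: 0.172
gripper_force: 30.0
clock: 21.32
position: [0.6416, 0.0093, 0.0546]
ee_rot: [2.098, 2.338, 0.0]
force: [-0.3, 1.0, -1.5]
width: 0.171
gripper_force: 30.0
```

```bash
python3 -m creep '0.5 0 0 0.15 0 0 0; 0.5 0 0 0.15 0 0 0; 4 0 0 0.15 0 0 0; 4 0 0 0.15 0 0 0; 4 0 0 0.15 0 0 0'
python3 -m creep '4 0 0 -2 0 0 0; 4 0 0 -5 0 0 0; 4 0 0 -7 0 0 0; 7 0 0 -7 0 0 0; 7 0 0 -7 0 0 0'
python3 - <<'E'
from h import *
i,im=grab("top","t7.png"); i3,im3=grab("side","s7.png")
cv2.imwrite("pics/c7.png",cv2.resize(im3[100:280,280:460],None,fx=3,fy=3))
i3=vision.camera_info("side"); a=np.radians(6.24)
P=[(.6413+np.cos(a)*x-np.sin(a)*y,.0076+np.sin(a)*x+np.cos(a)*y,.053) for x,y in((-.063,-.0905),(.063,-.0905),(.063,.0905),(-.063,.0905))]
print((project(i3,P)-[280,100])*3)
print(rows((.463,.133,.13),20))
E
```

```text
clock: 21.95
position: [0.6417, 0.0093, 0.0531]
ee_rot: [2.098, 2.338, 0.0]
force: [-0.2, 0.7, -0.4]
width: 0.418
gripper_force: 0.0
clock: 22.58
position: [0.6414, 0.0095, 0.1231]
ee_rot: [-2.098, -2.338, -0.0]
force: [0.4, -0.1, -0.6]
width: 0.604
gripper_force: 0.0
[[266.9921 426.5669]
 [439.9612 351.4521]
 [250.9988 216.8077]
 [ 90.5533 272.7046]]
(array([ 14.2028, -16.3673,  -0.741 ]), array([ -0.0686,  -0.0152, -13.8175]))
```

View pics/c7.png

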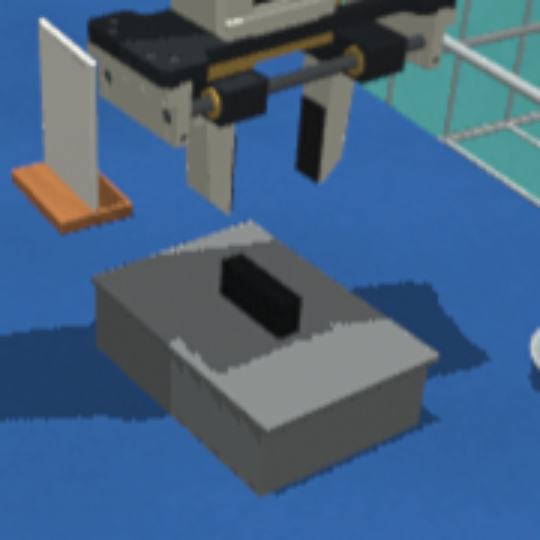

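The lid sits flush. Its corners are within about 2 px of the seated prediction in the full image. Next is the cup.

```bash
python3 -m creep '8 3.5 -4 0 0 0 0; 8 7 -8 0 0 0 0; 8 10.5 -12 0 0 0 0; 8 14 -16.4 0 0 0 0; 8 14 -16.4 0 0 0 0'
python3 -m creep '8 0 0 0 0 0 0; 8 0 0 0 0 0 0; 8 0 0 0 0 0 0'
python3 - <<'E'
from h import *
i,im=grab("wrist","w8.png"); print(rows((.463,.133,.010),6.24))
h=cv2.cvtColor(im,cv2.COLOR_BGR2HSV); m=((h[:,:,1]<90)*255).astype(np.uint8); m[290:]=0; m[:,:150]=0;m[:,500:]=0
for c in cv2.findContours(m,cv2.RETR_EXTERNAL,cv2.CHAIN_APPROX_NONE)[0]:
    if cv2.contourArea(c)>500: print(cv2.boundingRect(c),[np.round(v,1) for v in rect(i,c,.045)[:2]],cv2.fitEllipse(c))
print(project(i,[(.463,.133,.045)]))
E
```

```text
clock: 23.3
position: [0.4592, 0.1335, 0.1221]
ee_rot: [-2.089, -2.341, 0.004]
force: [1.2, -0.2, 0.0]
width: 0.87
gripper_force: 0.0
clock: 23.68
position: [0.4642, 0.13, 0.1229]
ee_rot: [2.1, 2.336, -0.0]
force: [0.8, -0.7, 0.1]
width: 0.872
gripper_force: 0.0
(array([ 0.3061, -0.0786, 11.2883]), array([ 0.008 ,  0.0267, -0.1495]))
(410, 273, 90, 17) [array([566.9, 106.1]), array([12.3, 68.6])] ((450.0165100097656, 282.5819396972656), (14.76222038269043, 92.0726089477539), 92.00540161132812)
(287, 201, 65, 68) [array([461.9, 132.3]), array([47. , 46.8])] ((318.9826354980469, 235.47532653808594), (62.71256637573242, 66.80264282226562), 1.6744033098220825)
[[320.5362 236.4589]]
```

Cup confirmed at (462.5,132.5) mm, 47 mm wide.

```bash
python3 -m creep '8 0.3 -0.1 4 0 0 0; 8 0.3 -0.1 8 0 0 0; 8 0.3 -0.1 11.2 0 0 0; 8 0.3 -0.1 11.2 0 0 0'
python3 -m creep '3 0 0 0 0 0 0; 3 0 0 0 0 0 0; 3 0 0 0 0 0 0; 3 0 0 0 0 0 0; 3 0 0 0 0 0 0' 8
python3 -m creep '3 0 0 0 0 0 0; 3 0 0 0 0 0 0; 3 0 0 0 0 0 0'
python3 - <<'E'
from h import *
print(telemetry.observe()["position"])
E
python3 -m creep '3 0 0 -3 0 0 0; 3 0 0 -7 0 0 0; 3 0 0 -9 0 0 0; 3 0 0 -9 0 0 0'
python3 - <<'E'
from h import *
print(rows((.5862,-.1513,.1),6.24))
E
```

```text
clock: 24.22
position: [0.4609, 0.1326, 0.0094]
ee_rot: [-2.099, -2.336, 0.006]
force: [0.4, 0.2, 0.6]
width: 0.871
gripper_force: 0.0
clock: 24.85
position: [0.4624, 0.134, 0.0114]
ee_rot: [2.098, 2.338, 0.001]
force: [-0.9, 0.0, 6.0]
width: 0.49
gripper_force: 8.0
clock: 25.22
position: [0.4624, 0.134, 0.0114]
ee_rot: [-2.098, -2.338, -0.001]
force: [-1.2, 0.3, 7.5]
width: 0.49
gripper_force: 8.0
[0.4624 0.134  0.0114]
clock: 25.72
position: [0.463, 0.1342, 0.1022]
ee_rot: [2.098, 2.338, 0.004]
force: [-0.5, 0.8, 0.4]
width: 0.489
gripper_force: 8.0
(array([-29.7166,   9.1625,   0.2049]), array([ 0.1533, -0.0738, -0.0401]))
```

```bash
python3 -m creep '3 -5.5 0.5 0 0 0 0; 3 -11 2 0 0 0 0; 3 -17 4 0 0 0 0; 3 -23 6.5 0 0 0 0; 3 -28.5 9 0 0 0 0'
python3 -m creep '3 -1.2 0.2 0 0 0 0; 3 -1.2 0.2 0 0 0 0; 3 -1.2 0.2 0 0 0 0'
python3 - <<'E'
from h import *
print(rows((.5862,-.1513,.0114),6.24),telemetry.observe()["gripper_force"],telemetry.observe()["position"])
E
```

```text
clock: 26.35
position: [0.5818, -0.1405, 0.0996]
ee_rot: [-2.097, -2.337, 0.001]
force: [1.4, 0.8, -0.9]
width: 0.488
gripper_force: 8.0
clock: 26.72
position: [0.5842, -0.1484, 0.1002]
ee_rot: [-2.095, -2.338, -0.0]
force: [-0.2, 0.3, 0.2]
width: 0.487
gripper_force: 8.0
(array([-0.3233,  0.1836,  8.875 ]), array([-0.0858, -0.1015,  0.0474])) 8.000115285321954 [ 0.5842 -0.1484  0.1002]
```

```bash
python3 -m creep '3 -0.3 0.2 3 0 0 0; 3 -0.3 0.2 6 0 0 0; 3 -0.3 0.2 8.3 0 0 0; 3 -0.3 0.2 8.3 0 0 0; 3 -0.3 0.2 8.3 0 0 0'
python3 -m creep '3 0 0 0.4 0 0 0; 3 0 0 0.5 0 0 0; 3 0 0 0.5 0 0 0; 6.5 0 0 0.5 0 0 0; 6.5 0 0 0.5 0 0 0'
python3 -m creep '6.5 0 0 0.5 0 0 0; 6.5 0 0 0 0 0 0; 6.5 0 0 -6 0 0 0; 6.5 0 0 -12 0 0 0; 6.5 0 0 -18 0 0 0'
python3 - <<'E'
from h import *
i=vision.camera_info("top"); im=cv2.imread("pics/t7.png")
print(rows((.4395,-.345,.185),6.24))
for c in blobs(im,(0,0,60),(179,60,255),(470,265,530,305)): print(cv2.boundingRect(c))
E
```

```text
clock: 27.35
position: [0.5877, -0.1525, 0.0189]
ee_rot: [2.097, 2.339, 0.001]
force: [-0.4, 0.9, -0.3]
width: 0.483
gripper_force: 8.0
clock: 27.98
position: [0.5874, -0.1535, 0.0131]
ee_rot: [2.098, 2.338, 0.0]
force: [0.3, 0.1, -1.0]
width: 0.655
gripper_force: 0.0
clock: 28.6
position: [0.587, -0.1535, 0.1952]
ee_rot: [2.099, 2.338, -0.0]
force: [1.3, -0.4, -0.0]
width: 0.708
gripper_force: 0.0
(array([-17.4583, -16.7186,   1.0195]), array([-0.0025,  0.0087, -0.0771]))
(476, 271, 41, 27)
```

```bash
python3 -m creep '7 -4.3 -4.1 0 0 0 0; 7 -8.6 -8.2 0 0 0 0; 7 -12.9 -12.3 0 0 0 0; 7 -17.4 -16.7 0 0 0 0; 7 -17.4 -16.7 0 0 0 0'
python3 -m creep '7 0 0 0 0 0 0; 7 0 0 0 0 0 0; 7 0 0 0 0 0 0'
python3 - <<'E'
from h import *
i,im=grab("wrist","w9.png"); print(telemetry.observe()["position"],project(i,[(.4395,-.345,.13)]))
grab("top","t9.png"); im2=grab("side","s9.png")[1]
cv2.imwrite("pics/c9.png",np.hstack([im[0:400],im2[80:480,340:500]]))
E
```

```text
clock: 29.22
position: [0.4355, -0.3494, 0.194]
ee_rot: [2.109, 2.327, -0.003]
force: [0.3, 0.4, -0.6]
width: 0.762
gripper_force: 0.0
clock: 29.6
position: [0.4409, -0.3432, 0.1928]
ee_rot: [-2.095, -2.34, -0.0]
force: [-0.5, -0.0, 0.2]
width: 0.765
gripper_force: 0.0
[ 0.4408 -0.3434  0.1929] [[319.4345 249.0976]]
```

View pics/c9.png

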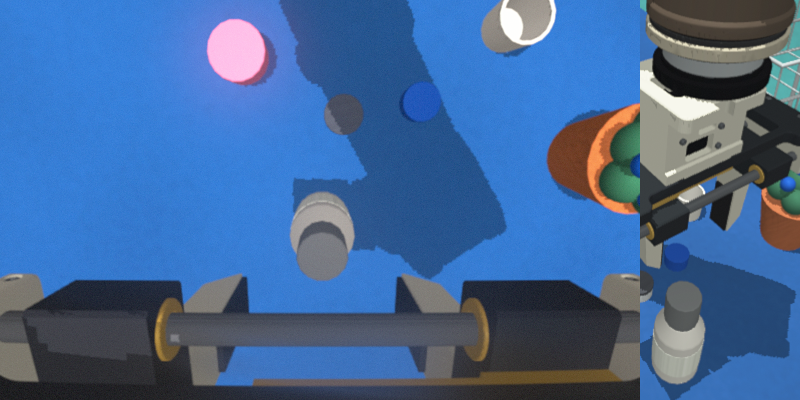

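Wrist view: the bottle stands upright with its cap disc centred at about (322,255), near the predicted (319,249). The cup stands upright at (525,20), and the plant is clear to the right.

Run:
```python
from h import *
i=vision.camera_info("wrist"); print(plane(i,[(322.5,255),(298,255),(347,255)],.13))
# lower-body foot edge check on the plane of the counter: top of picture
q=plane(i,[(322.5,255)],.13)[0]; print(rows((*q,.0925),6.24),project(i,[(*q,.0)]))
```

```text
[[ 0.4416 -0.3496]
 [ 0.4249 -0.3514]
 [ 0.4582 -0.3477]]
(array([-0.5877,  0.0482, 10.04  ]), array([-0.0063, -0.0078,  0.0145])) [[322.313  215.6395]]
```

```bash
python3 -m creep '7 -0.5 0.1 0 0 0 0; 7 -0.5 0.1 4 0 0 0; 7 -0.5 0.1 8 0 0 0; 7 -0.5 0.1 10 0 0 0; 7 -0.5 0.1 10 0 0 0'
python3 -m creep '2 0 0 0 0 0 0; 2 0 0 0 0 0 0; 2 0 0 0 0 0 0; 2 0 0 0 0 0 0; 2 0 0 0 0 0 0' 25
python3 -m creep '2 0 0 0 0 0 0; 2 0 0 0 0 0 0; 2 0 0 0 0 0 0'
python3 - <<'E'
from h import *
print(telemetry.observe()["position"])
E
python3 -m creep '2 0 0 -2 0 0 0; 2 0 0 -5 0 0 0; 2 0 0 -8 0 0 0; 2 0 0 -8 0 0 0'
python3 - <<'E'
from h import *
print(rows((.6658,-.1426,.17),6.24))
E
```

```text
clock: 30.38
position: [0.4407, -0.3489, 0.0917]
ee_rot: [-2.097, -2.336, 0.001]
force: [0.2, -0.5, 0.5]
width: 0.761
gripper_force: 0.0
clock: 31.0
position: [0.4419, -0.3493, 0.0934]
ee_rot: [2.098, 2.338, 0.001]
force: [0.2, 1.1, 4.0]
width: 0.387
gripper_force: 25.0
clock: 31.38
position: [0.4419, -0.3493, 0.0934]
ee_rot: [2.098, 2.338, 0.001]
force: [0.3, 0.7, 6.7]
width: 0.382
gripper_force: 25.0
[ 0.4419 -0.3493  0.0934]
clock: 31.88
position: [0.4423, -0.35, 0.1745]
ee_rot: [2.097, 2.336, 0.001]
force: [-0.4, 0.1, -2.0]
width: 0.384
gripper_force: 25.0
(array([18.2155, 24.4546,  0.4785]), array([ 0.146 ,  0.103 , -0.0637]))
```

```bash
python3 -m creep '2 5 3.5 0 0 0 0; 2 9.5 8 0 0 0 0; 2 13 12.5 0 0 0 0; 2 16 17.5 0 0 0 0; 2 18 22 0 0 0 0'
python3 -m creep '2 0.1 1.5 0 0 0 0; 2 0.2 2.4 0 0 0 0; 2 0.2 2.4 0 0 0 0; 2 0.2 2.4 0 0 0 0'
python3 - <<'E'
from h import *
print(telemetry.observe()["position"],rows((.6658,-.1426,.0945),6.24))
i=vision.camera_info("top"); im=grab("top","t10.png")[1]; i3,im3=grab("side","s10.png")
cv2.imwrite("pics/c10.png",cv2.resize(im3[130:400,280:540],None,fx=2,fy=2))
E
```

```text
clock: 32.5
position: [0.6417, -0.1436, 0.171]
ee_rot: [-2.094, -2.338, 0.001]
force: [0.7, 0.2, -1.8]
width: 0.386
gripper_force: 25.0
clock: 33.0
position: [0.6635, -0.143, 0.1728]
ee_rot: [-2.1, -2.336, 0.001]
force: [-0.5, -0.3, -2.1]
width: 0.39
gripper_force: 25.0
[ 0.6635 -0.143   0.1728] (array([0.0108, 0.2361, 7.8262]), array([-0.0427, -0.002 , -0.1468]))
```

View pics/c10.png

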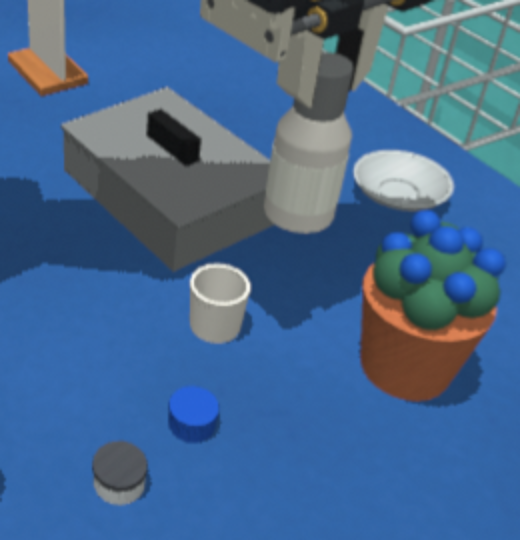

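The bottle hangs upright over its spot. The cup stands upright at full-image (390,282), and the lid is still seated.

```bash
python3 -m creep '2 0 0.1 2.5 0 0 0; 2 0 0.1 5 0 0 0; 2 0 0.1 7.2 0 0 0; 2 0 0.1 7.2 0 0 0; 2 0 0.1 7.2 0 0 0'
python3 -m creep '2 0 0 0.3 0 0 0; 2 0 0 0.6 0 0 0; 2 0 0 0.6 0 0 0; 2 0 0 0.6 0 0 0'
python3 - <<'E'
from h import *
s=telemetry.observe();print(s["position"],s["force"])
E
```

```text
clock: 33.72
position: [0.6659, -0.1424, 0.1022]
ee_rot: [2.098, 2.337, 0.001]
force: [0.4, -1.0, -1.2]
width: 0.384
gripper_force: 25.0
clock: 34.22
position: [0.6655, -0.1419, 0.095]
ee_rot: [2.098, 2.338, 0.0]
force: [-0.2, -0.3, -2.3]
width: 0.386
gripper_force: 25.0
[ 0.6655 -0.1419  0.095 ] [-0.2074 -0.303  -2.2881]
```

```bash
python3 -m creep '2 0 0 0.15 0 0 0; 2 0 0 0.15 0 0 0; 7 0 0 0.15 0 0 0; 7 0 0 0.15 0 0 0; 7 0 0 0.15 0 0 0'
python3 -m creep '7 0 0 0 0 0 0; 7 0 0 -1 0 0 0; 7 0 0 -4 0 0 0; 7 0 0 -8 0 0 0; 7 0 0 -12 0 0 0'
python3 -m creep '7 0 -5 0 0 0 0; 7 0 -10 0 0 0 0; 7 0 -15 0 0 0 0; 7 -3 -20 0 0 0 0; 7 -6 -25 0 0 0 0'
python3 - <<'E'
from h import *
a=np.radians(6.24);c0=np.array([.6413,.0076]);B=np.array([[np.cos(a),np.sin(a)],[-np.sin(a),np.cos(a)]])
i,im=grab("top","t11.png"); i3,im3=grab("side","s11.png")
h=cv2.cvtColor(im,cv2.COLOR_BGR2HSV); h0=cv2.imread("pics/top0.png")
cv2.imwrite("pics/c11.png",np.vstack([cv2.resize(im[120:250,260:490],(600,339)),cv2.resize(im3[150:400,280:540],(270,260)) if 0 else cv2.copyMakeBorder(cv2.resize(im3[150:350,280:520],(310,258)),0,0,0,290,0)]))
E
```

```text
clock: 34.85
position: [0.6656, -0.1419, 0.0936]
ee_rot: [2.098, 2.338, 0.0]
force: [0.2, -0.1, -0.5]
width: 0.664
gripper_force: 0.0
clock: 35.48
position: [0.6654, -0.1421, 0.2154]
ee_rot: [2.098, 2.337, 0.0]
force: [-0.1, 0.9, 0.2]
width: 0.761
gripper_force: 0.0
clock: 36.1
position: [0.4222, -0.2293, 0.2143]
ee_rot: [2.097, 2.338, 0.002]
force: [0.2, -0.9, 0.5]
width: 0.763
gripper_force: 0.0
```

View pics/c11.png

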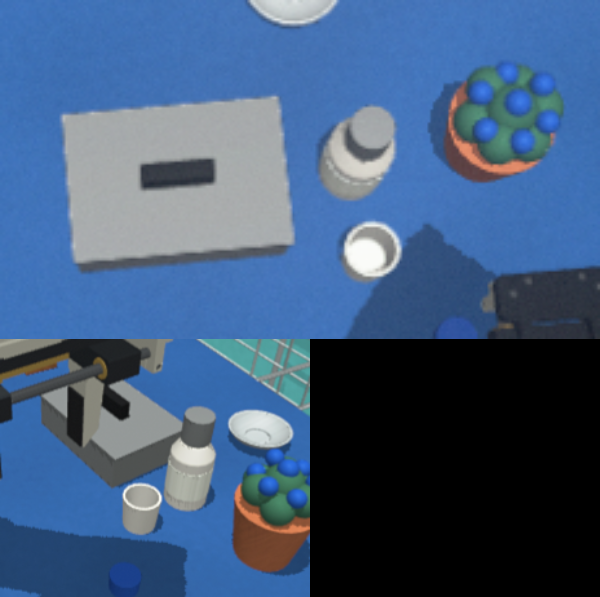

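Everything stands as planned. The cap is at full-image (402.6,169.4) and the cup rim at (402.2,215.8). A last check on the numbers:

Run:
```python
from h import *
a=np.radians(6.24);c0=np.array([.6413,.0076]);B=np.array([[np.cos(a),np.sin(a)],[-np.sin(a),np.cos(a)]])
i=vision.camera_info("top"); f=lambda p,z:(B@(plane(i,p,z)-c0).T).T
b=f([(402.6,169.4)],.13);u=f([(402.2,215.8)],.045);print("bottle",b,"cup",u,np.linalg.norm(b-u))
k=np.array([(64,115),(277,98),(292,244),(76,262)])/2.609+[260,120]
print("lid",f(k,.053))
im0,im1=[cv2.cvtColor(cv2.imread(f"pics/{n}.png"),cv2.COLOR_BGR2GRAY) for n in("top0","t11")]
for n,(x0,y0,x1,y1) in dict(plant=(425,138,482,195),stand=(175,172,237,212)).items():
    print(n,cv2.phaseCorrelate(np.float32(im0[y0:y1,x0:x1]),np.float32(im1[y0:y1,x0:x1])))
```

```text
bottle [[ 0.0061 -0.1515]] cup [[-0.0722 -0.1551]] 0.07839762840176671
lid [[ 0.0617  0.0871]
 [ 0.0611 -0.0903]
 [-0.0633 -0.0898]
 [-0.0628  0.0867]]
plant ((0.027243124348856895, 0.019809243575547697), 0.99788768225246)
stand ((-0.041245734001222445, 0.06810564005252928), 0.9735958060249686)
```

```bash
python3 -c "
from cell import job; print(job.sign_off())"
```

```text
the job is handed in; nothing more can be done
None
```

The job is handed in at about 36 s on the robot's clock, with no verdict returned: by the last pictures the lid is seated over the soap (plant side) and tin, the bottle is 152 mm from the box centre towards the plant, the cup is 78 mm in front of it (centre to centre), and the plant and stand have not moved.

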